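# Close the parts cassette and lift it out of its filling dock

## Robot

A 6-joint arm with a two-finger parallel gripper is mounted at the origin on a cart in front of the work surface, level with it; the furniture and walls round the work are solid. World frame = base frame: x ahead of the robot, y to its left, z up, the work surface at z = 0. Lengths are in m, angles in rad, forces in N, time in s.
With the tool pointing down it reaches from about 0.3 to 0.75 m from the base axis. Payload 8.5 kg.
Tool frame: the origin (TCP) lies midway between the tips of the shut fingers; the grasp point (between the pads) lies 19 mm behind it; z points along the fingers, y is the line along which they close (so a half turn about z gives the same grasp; the last joint's range is limited). The gripper opens to 88 mm and grips with 3 to 60 N. Pads are 18 mm wide; open, the fingers measure 123 mm over their backs; the gripper's body (75 mm by 187 mm) begins 45 mm behind the grasp point.
Start: joints at [1.129, 0.381, 1.297, -0, 1.464, -0.215], TCP at [0.124, 0.536, 0.239] pointing down, gripper open.
Joint ranges: [-3.11, 3.11], [-0.89, 2.33], [0.22, 2.48], [-1.42, 4.56], [0.17, 2.85], [-2.88, 2.88]. Speed limits (rad/s): [2.39, 2.39, 3.14, 3.14, 3.14, 3.14].

## Interface

Orientations are given as a unit quaternion [x, y, z, w].
In Python, from rig import ctrl gives the robot as it stands.
- The arm moves only by the shell command python3 -m handwheel 'ROWS' [OPENING] [FORCE]. ROWS is JSON, one flat list of numbers, 6 for each row, row after row: the shift along the tool's x, y, z scaled (see below), then the turn, a rotation vector about the tool's x, y, z scaled (see below). In form: [x, y, z, wx, wy, wz, x, y, z, wx, wy, wz, ...]. A call has 1 to 5 rows; each row is the pose to reach, as a shift and turn from the pose commanded when the call began, along the tool's axes at that moment; what a row does not reach only later rows make up. The controller multiplies each number of a shift by 80 mm and each number of a turn by 60 degrees. A row lasts 1/8 s, in which the tool goes at most 62.5 mm and 10.7 degrees, less where a joint would pass 70% of its speed; a pose out of reach is approached as far as the arm can. A call with a number of a shift or a turn outside -1 to 1 is refused whole. A call with a gripper value outside its range is refused whole. OPENING is the opening, from -1 (shut) to 1 (fully open), set as the call begins (- or left out, the last holds). The fingers move at their own pace and stop on an object; FORCE is the grip in N (left out, the last holds). Time passes only in rows, so rows that repeat a pose let the fingers close. It gives the time, the measured TCP pose, the force, the opening and the grip force at its end, in the units of the state.
- ctrl.state(): the state, without advancing time (a new reading comes with each control period).
- ctrl.camera(name): name is "scene" or "top" or "wrist"; returns a dict with "frame" (400x640x3 uint8, red, green, blue), "fx", "fy", "cx", "cy" (pixels), "cam_to_world" (4x4, takes a point from camera to world coordinates). Camera axes: x right, y up, looking along -z (the intrinsics and any distortion apply to the point x, -y, -z); pixel columns grow to the right and rows downward; lengths in m; the calibration is good to about 2 mm. The wrist camera is an equidistant fisheye: a pixel r from the principal point sees the ray r / f radians off the axis. A picture is of the moment at which its call begins. There is no depth.
- ctrl.close_job(): hands the job in; it is judged then, once.
The state is a dict: "time_s": time; "q": joint angles; "qvel": joint speeds; "joint_torque": joint torques, N m; "position": TCP position; "tcp_rot": TCP orientation; "ft_force": force on the tool from outside, world axes, zero at the start; "ft_torque": the same for the moment, N m; "finger_gap": opening from 0.0 (shut) to 1.0 (fully open); "finger_force": force on a finger pad.
Only numpy, scipy, OpenCV 4.12 (cv2) and the standard library are available. Lean on these libraries where they do the work, as an engineer would, in place of code of your own. Each camera call takes 0.05 s, during which the arm holds its last target. There are 200 camera calls.

## Task

Put the loose lid on the open parts cassette while the cassette sits in its filling dock, and press it down until it snaps in fully home and level. Then pinch the cassette's two opposed side catches together with the fingers to unlatch it, lift the closed cassette out of the dock and finish while still holding it by the catches, level and still, with its bottom at least 10 cm above the bench. Do not disturb the tub, the tin and the charger block standing round the work.

Things in the scene. Friction and masses are not known exactly. Their poses are not given: they have to be found in the camera images.
- dock: filling dock fixed to the bench: aluminium base 110 (x) x 96 (y) x 6 mm; origin at the centre of its underside, z up. The cassette stands on the base, 6 mm above the bench, same x and y axes. Two steel ledges on the +y and -y sides (34 mm long, 33.5 to 43 mm off centre, top 27 mm above the bench: the dock's highest parts) overhang the hooks of the cassette's catches.
- cassette: open black box 84 (x) x 41 (y) x 62 mm high, 0.25 kg; small snap housings at its ends reach x = +-49.5 mm; origin at the centre of its underside, z up. Half-turn symmetric. A spring catch on its +y side and one on its -y side latch it in the dock: it cannot be pulled out until both are pressed in.
- cassette_mouth (a point): centre of the cassette's open mouth (78 x 35 mm inside, walls 3 mm) at rim height, 62 mm above the cassette's origin, 68 mm above the bench. Sprung snap noses in the two end walls, 7 mm below the rim, hold the lid's plug.
- catch_a (a joint): spring catch on the cassette's +y side: 0 = sprung out (latched), 0.0055 m = pressed fully inward toward the cassette. It lets go of the ledge from about 0.004 m. Needs about 2 N to start and 6 N fully in; a grip of 20 to 40 N presses both fully and carries the cassette.
- catch_b (a joint): the same catch on the cassette's -y side, also growing as it is pressed inward
- catch_a_tab (a point): centre of the outer face of catch a's finger tab, at y = +31 mm, z = 45 mm in the cassette's frame when sprung out. The tab is a grey ribbed plate 24 mm wide (x), from 28 to 58 mm above the cassette's origin (34 to 64 mm above the bench in the dock). Across both tabs: 62 mm sprung out, 51 mm pressed in.
- catch_b_tab (a point): the same point of catch b's tab, at y = -31 mm, z = 45 mm in the cassette's frame
- lid: loose grey lid, 0.06 kg, lying on its plug, rib up; origin at the centre of the plug's underside, z up. Plug 76 (x) x 32 (y) x 14 mm, lower edge rounded; plate above it 88 x 44 x 4 mm. Fits the mouth either way round, long sides together. Unpressed it rests on the snap noses, origin about 58 mm above the cassette's origin; about 10 N on the rib snaps it home: plate on rim, origin 48 mm above.
- lid_grip (a point): middle of the lid's grip rib, 30 mm above the lid's origin. The rib is 36 mm (x) x 12 mm (y), from 18 to 38 mm above the lid's origin; grip it across its 12 mm (along the lid's y). With the lid seated the rib's top is 86 mm above the cassette's origin.
- tub: bystander: blue screw-top tub, 45 mm across and 121 mm high, upright behind the work; origin at the centre of its underside. (Fixed things to keep clear of: left of the work, at about x = 0.59, y = 0.31 m, a phone stand 0.39 m high, 0.18 m wide at the top: pass in front of it, nearer the robot; right of the tub a yellow bin 0.155 m high.)
- tin: bystander: flat tin 64 x 94 x 22 mm; origin at the centre of its underside
- charger: bystander: white charger block 61 x 44 x 28 mm; origin at the centre of its underside
Not all that is in view belongs to the job. Of the things that look like the cassette, the larger one is meant.

How it is judged:
On the way, in this order (a step that is already met when the one before it is completed fails the run):
1. the lid is pressed home and level on the cassette while the cassette is still in the dock (z of lid in the frame of cassette between 0.045 and 0.0505 m and distance between lid_grip and cassette below 0.083 m and angle between the z axis of lid and the z axis of cassette, either way round below 0.07 rad and z of cassette in the frame of dock below 0.01 m), for 0.2 s.
2. the cassette is lifted out of the dock by its two pressed catches (z of cassette in the frame of dock above 0.05 m and value of joint each of catch_a, catch_b above 0.0035 m and contact force between the fingers and cassette above 2 N), for 0.1 s.
At the end, for the whole second after the job is handed in: Cassette held by both side catches (pressed in over 3.5 mm), underside over 95 mm above the bench, within 0.2 rad of level, still, clear of the dock; fingers off the lid, which is still seated (origin 45 to 50.5 mm above the cassette's, central, within 0.07 rad of level on it) (height (world z) of cassette above 0.095 m and value of joint each of catch_a, catch_b above 0.0035 m and contact force between the fingers and cassette above 2 N and contact force between cassette and dock below 0.1 N and contact force between the fingers and lid below 0.5 N and angle between cassette's own z axis and vertical below 0.2 rad and linear speed of cassette below 0.03 m/s and z of lid in the frame of cassette between 0.045 and 0.0505 m and distance between lid_grip and cassette below 0.083 m and angle between the z axis of lid and the z axis of cassette, either way round below 0.07 rad); the arm keeps its last pose, push and grip.
It fails at once if the tub is shoved more than 30 mm or tipped (distance of tub from where it was at the start of the episode above 0.03 m or angle between tub's own z axis and vertical above 0.3 rad).
It fails at once if the tin is shoved more than 30 mm or tipped (distance of tin from where it was at the start of the episode above 0.03 m or angle between tin's own z axis and vertical above 0.3 rad).
It fails at once if the charger is shoved more than 30 mm or tipped (distance of charger from where it was at the start of the episode above 0.03 m or angle between charger's own z axis and vertical above 0.3 rad).
It also fails if it takes over 61 s, if anything falls off the work surface, if the arm or the gripper's body presses on something with over 40 N, if the wrist force passes 120 N, or if a joint passes its speed limit or range.

## Working session

There is one attempt and no reset: what is moved stays moved. The work goes in short steps, Python scripts to look and compute and a shell command to move; the robot and the scene stay as the last step left them, time stands still between calls to the robot, and variables do not carry over. Pictures are saved under pics/ and viewed, at most 10 in all, crops included, and the job is handed in when it is done.

```bash
ls; mkdir -p pics; python3 - <<'E'
from rig import ctrl
import cv2,numpy as np
for n in("scene","top"):
    c=ctrl.camera(n);cv2.imwrite(f"pics/{n}0.png",c["frame"][:,:,::-1])
    print(n,c["fx"],c["fy"],c["cx"],c["cy"],{k:v for k,v in c.items() if k not in("frame","fx","fy","cx","cy")})
print(ctrl.state())
E
```

```text
pics
scene 493.36017722896673 493.36017722896673 323.5958521665622 200.61579490374595 {'cam_to_world': array([[-0.81169655,  0.40461014, -0.4212355 ,  0.17273831],
       [-0.5840418 , -0.57043225,  0.57749652,  0.4440983 ],
       [-0.00662537,  0.71477107,  0.69932712,  0.77310163],
       [ 0.        ,  0.        ,  0.        ,  1.        ]])}
top 409.97711650910037 409.97711650910037 317.0282957446976 203.49387670786032 {'cam_to_world': array([[ 0.01663341,  0.98555092, -0.16856069,  0.46698933],
       [-0.99986021,  0.01668227, -0.00112636, -0.12946944],
       [ 0.00170188,  0.16855586,  0.98569063,  0.91704715],
       [ 0.        ,  0.        ,  0.        ,  1.        ]])}
{'time_s': 0.1, 'q': array([ 1.12872001e+00,  3.81157763e-01,  1.29813411e+00, -2.67926874e-05,
        1.46357893e+00, -2.15302449e-01]), 'qvel': array([-0.00079482, -0.00169116, -0.00102441, -0.00100361, -0.00066335,
        0.00135067]), 'joint_torque': array([ 4.33237263e-03, -4.38658690e+01, -2.24908179e+01,  7.14679132e-02,
        3.42560280e-02, -4.93482332e-05]), 'position': array([0.12356671, 0.53569856, 0.23820101]), 'tcp_rot': array([ 1.13142675e-01,  9.93578546e-01, -6.09165121e-04, -1.93690736e-04]), 'ft_force': array([-0.30539439, -0.24766136, -0.54177375]), 'ft_torque': array([0.00218547, 0.03293586, 0.05796074]), 'finger_force': 0.0, 'finger_gap': 0.9995431599315613}
```

View pics/top0.png

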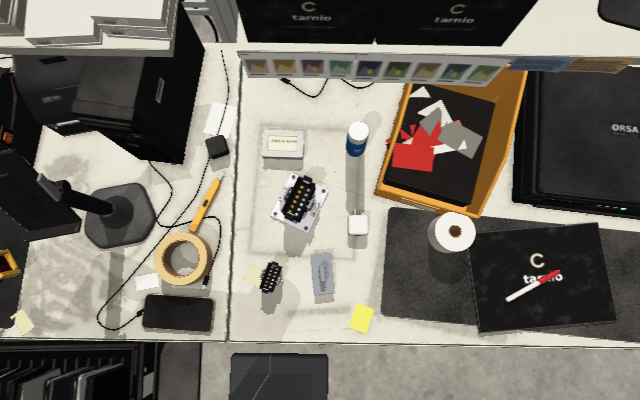

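View pics/scene0.png

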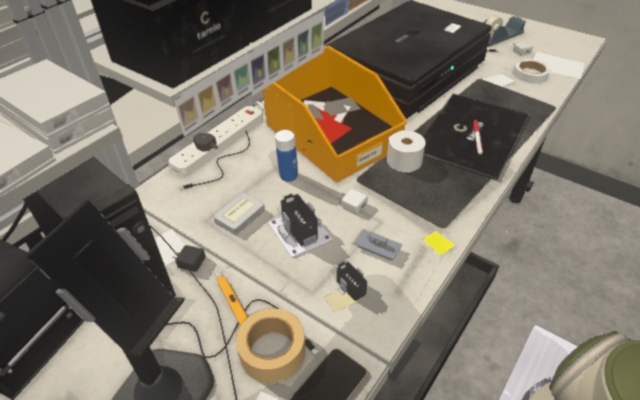

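The top view shows the dock and cassette at about (299,199), the lid at (322,273), the tin at (283,145), the tub at (357,138), the charger at (358,224) and the small decoy at (270,277). In the scene view the cassette is at (299,218) and the lid at (378,244). Next I'll enlarge the two things that matter.

```bash
cat > h.py <<'E'
import numpy as np,cv2
from rig import ctrl
from scipy.spatial.transform import Rotation as R
def ray(c,u,v,fish=False):
    x,y=(u-c["cx"])/c["fx"],(v-c["cy"])/c["fy"]
    if fish:
        r=np.hypot(x,y);s=np.sin(r)/r if r>1e-9 else 1;d=np.array([x*s,-y*s,-np.cos(r)])
    else: d=np.array([x,-y,-1.])
    T=c["cam_to_world"];d=T[:3,:3]@d
    return T[:3,3],d/np.linalg.norm(d)
def plane(c,u,v,z,fish=False):
    o,d=ray(c,u,v,fish);return o+d*(z-o[2])/d[2]
def tri(*rs):
    A=sum(np.eye(3)-np.outer(d,d) for o,d in rs);b=sum((np.eye(3)-np.outer(d,d))@o for o,d in rs)
    p=np.linalg.solve(A,b);return p,[np.linalg.norm(np.cross(p-o,d)) for o,d in rs]
def proj(c,p,fish=False):
    T=c["cam_to_world"];q=T[:3,:3].T@(np.asarray(p)-T[:3,3]);x,y,z=q[0],-q[1],-q[2]
    if fish:
        h=np.hypot(x,y);k=np.arctan2(h,z)/max(h,1e-9)
    else:k=1/z
    return c["cx"]+c["fx"]*x*k,c["cy"]+c["fy"]*y*k
def go(p,yaw):
    """rows' numbers to reach TCP p, tool down with tool y axis along world yaw"""
    s=ctrl.state();r=R.from_quat(s["tcp_rot"])
    y=np.array([np.cos(yaw),np.sin(yaw),0]);
    if y@r.as_matrix()[:,1]<0:y=-y
    z=np.array([0,0,-1.]);t=R.from_matrix(np.c_[np.cross(y,z),y,z])
    return np.round(r.inv().apply(np.array(p)-s["position"])/.08,3),np.round(np.degrees((r.inv()*t).as_rotvec())/60,3)
E
python3 - <<'E'
from h import *
t,s=cv2.imread("pics/top0.png"),cv2.imread("pics/scene0.png")
z=lambda i,u,v:cv2.resize(i[v:v+60,u:u+80],None,fx=5,fy=5,interpolation=cv2.INTER_CUBIC)
m=np.vstack([np.hstack([z(t,260,168),z(t,285,245)]),np.hstack([z(s,262,190),z(s,340,215)])])
cv2.imwrite("pics/m1.png",m)
E
```

```text
(no output)
```

View pics/m1.png

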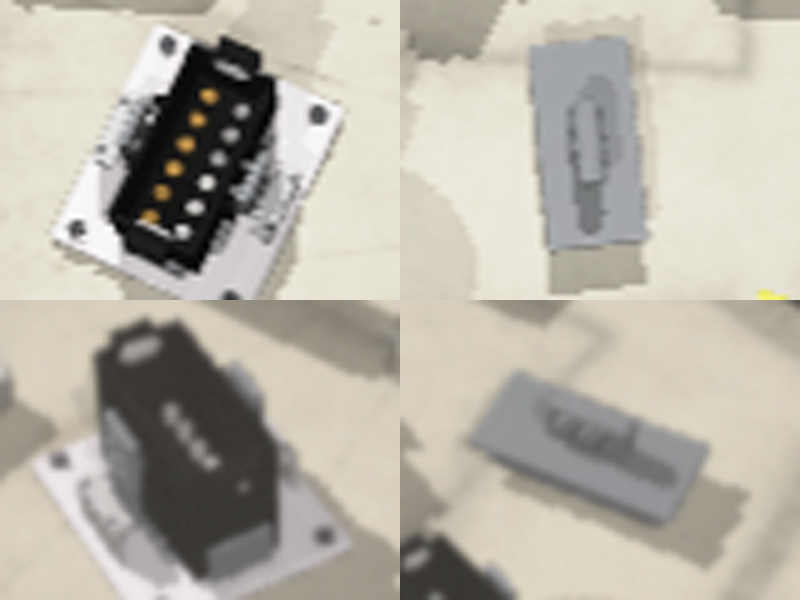

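The crops show the dock plate with its four screws, at crop pixels (167,44), (318,115), (77,229) and (232,297). The lid plate's corners are clear in both views: top (530,48), (628,38), (648,240), (550,248) and scene (518,372), (708,447), (660,524), (468,440).

```bash
python3 - <<'E'
from h import *
np.set_printoptions(precision=4,suppress=True)
t,s=ctrl.camera("top"),ctrl.camera("scene")
f=lambda a,o,c0:[(o[0]+(u-c0[0]+.5)/5-.5,o[1]+(v-c0[1]+.5)/5-.5) for u,v in a]
# lid corners, cyclic
lt=f([(530,48),(628,38),(648,240),(550,248)],(285,245),(400,0))
ls=f([(518,372),(708,447),(660,524),(468,440)],(340,215),(400,300))
for k in range(4):
  for m in(1,-1):
    r=[tri(ray(t,*lt[i]),ray(s,*ls[(k+m*i)%4])) for i in range(4)]
    e=max(max(x[1]) for x in r)
    if e<.01:
        P=np.array([x[0] for x in r]);print("lid",k,m,e,P.tolist(),P.mean(0));L=P[2:].mean(0)-P[:2].mean(0)
        print("len",np.linalg.norm(P[3]-P[0]),np.linalg.norm(P[1]-P[0]),"yaw long",np.degrees(np.arctan2(L[1],L[0])))
P=np.array([plane(t,*p,.018) for p in lt]);L=P[2:].mean(0)-P[:2].mean(0);print("lid top plane",P.mean(0),np.degrees(np.arctan2(L[1],L[0])),np.linalg.norm(P[3]-P[0]),np.linalg.norm(P[1]-P[0]))
dt=f([(167,44),(318,115),(232,297),(77,229)],(260,168),(0,0))
D=np.array([plane(t,*p,.006) for p in dt]);print("dock",D,D.mean(0));
a=D[2:].mean(0)-D[:2].mean(0);print("x axis yaw",np.degrees(np.arctan2(a[1],a[0])),np.linalg.norm(a),np.linalg.norm(D[1]-D[0]))
for p in D: print(proj(s,p), "crop",[(x-o+.5)*5-.5+q for x,o,q in zip(proj(s,p),(262,190),(0,300))])
for n,uv,z in(("tin",(283,145),.022),("tub",(357,132),.121),("charger",(358,224),.028),("small",(270,277),.03)):print(n,plane(t,*uv,z))
E
```

```text
lid 0 -1 0.009013553825168458 [[0.4993487354258243, -0.12044568469895553, 0.06196296353591741], [0.5232635065684059, -0.15660916528120872, -0.031817982185237965], [0.4331631106265802, -0.16648662042711615, -0.033504881787992984], [0.41926760599557633, -0.12963174090876312, 0.061973486413723404]] [ 0.4688 -0.1433  0.0147]
len 0.08060627165577645 0.10331785608973576 yaw long -173.60844715525758
lid 3 1 0.0009306639632822671 [[0.5085425546454808, -0.11625347220071423, 0.017522901938933133], [0.5129509465044759, -0.15929135494363894, 0.016942781595616623], [0.4276745650114543, -0.16838556436649632, 0.018296367918884865], [0.4240820123345515, -0.12608884191001565, 0.01470942931282614]] [ 0.4683 -0.1425  0.0169]
len 0.08507780752342398 0.043266959789069075 yaw long -173.63649488606433
lid top plane [ 0.4682 -0.1426  0.018 ] -173.40983205462194 0.08564077057022884 0.04294624882009187
dock [[ 0.6845 -0.0726  0.006 ]
 [ 0.6527 -0.1419  0.006 ]
 [ 0.5691 -0.1047  0.006 ]
 [ 0.5986 -0.0345  0.006 ]] [ 0.6262 -0.0884  0.006 ]
x axis yaw 156.01918824162 0.09271217465692531 0.07628095840083934
(np.float64(272.6128039912483), np.float64(222.44772607820508)) crop [np.float64(55.064019956241566), np.float64(464.23863039102537)]
(np.float64(304.2585053041054), np.float64(209.7002492247939)) crop [np.float64(213.29252652052713), np.float64(400.5012461239695)]
(np.float64(325.4552776268801), np.float64(236.81377152109013)) crop [np.float64(319.2763881344005), np.float64(536.0688576054506)]
(np.float64(293.211226700783), np.float64(251.8242536204311)) crop [np.float64(158.05613350391508), np.float64(611.1212681021556)]
tin [ 0.7534 -0.049   0.022 ]
tub [ 0.7518 -0.2073  0.121 ]
charger [ 0.5752 -0.2186  0.028 ]
small [ 0.4582 -0.031   0.03  ]
```

Both measurements agree. The lid is at (0.468, -0.1425), its plate top is 17 mm high (18 expected), and it measures 85 x 43 mm with its long axis at 6.5°. The dock centre is (0.626, -0.088) with its x axis at 156° (same as -24°). I'll move towards the lid at the present height.

```bash
python3 -m handwheel '[-0.38,-0.45,0,0,0,0,-0.76,-0.91,0,0,0,0,-0.76,-0.91,0,0,0,0]' 1 20
python3 -m handwheel '[-0.38,-0.45,0,0,0,0,-0.76,-0.91,0,0,0,0]'
python3 -m handwheel '[-0.38,-0.45,0,0,0,0,-0.76,-0.91,0,0,0,0]'
python3 -m handwheel '[-0.38,-0.45,0,0,0,0,-0.76,-0.91,0,0,0,0,-0.76,-0.91,0,0,0,0]'
python3 -c "
from h import *
print(*go((.468,-.1425,.2),np.radians(96.5)),ctrl.state()['q'])"
```

```text
time_s: 0.57
position: [0.1673, 0.4496, 0.239]
tcp_rot: [0.115, 0.993, -0.0, 0.0]
ft_force: [-0.5, 0.9, 0.7]
finger_gap: 0.999
finger_force: 0.0
time_s: 0.82
position: [0.2097, 0.3665, 0.2387]
tcp_rot: [0.112, 0.994, 0.0, 0.0]
ft_force: [1.6, -0.3, 0.2]
finger_gap: 0.999
finger_force: 0.0
time_s: 1.08
position: [0.2529, 0.2815, 0.2389]
tcp_rot: [0.113, 0.994, 0.0, 0.0]
ft_force: [0.3, 0.3, -0.8]
finger_gap: 1.003
finger_force: 0.0
time_s: 1.45
position: [0.2966, 0.1962, 0.2389]
tcp_rot: [0.116, 0.993, 0.0, 0.0]
ft_force: [-0.6, 0.3, -0.7]
finger_gap: 0.999
finger_force: 0.0
[-3.056 -3.629  0.487] [ 0.     0.    -0.329] [ 2.47532553e-01  3.01247068e-02  1.76356602e+00 -2.27195191e-05
  1.34739859e+00 -1.09166717e+00]
```

```bash
python3 -m handwheel '[-0.38,-0.45,0,0,0,0,-0.76,-0.91,0,0,0,0]'
python3 -m handwheel '[-0.38,-0.45,0,0,0,0,-0.76,-0.91,0,0,0,0]'
python3 -m handwheel '[-0.38,-0.45,0,0,0,0,-0.76,-0.91,0,0,0,0]'
python3 -m handwheel '[-0.38,-0.45,0.2,0,0,-0.15,-0.76,-0.91,0.5,0,0,-0.3,-0.77,-0.91,0.5,0,0,-0.33,-0.77,-0.91,0.5,0,0,-0.33]'
python3 - <<'E'
from h import *
print(*go((.468,-.1425,.2),np.radians(96.5)))
w=ctrl.camera("wrist");cv2.imwrite("pics/w1.png",w["frame"][:,:,::-1])
import pickle;pickle.dump(w,open("w1.pkl","wb"))
print(w["fx"],w["cx"],w["cy"],w["cam_to_world"],[proj(w,p,True) for p in((.468,-.1425,.018),(.626,-.088,.068))])
E
```

```text
time_s: 1.7
position: [0.3385, 0.1132, 0.2389]
tcp_rot: [0.112, 0.994, 0.0, 0.0]
ft_force: [0.8, 1.4, 0.9]
finger_gap: 1.001
finger_force: 0.0
time_s: 1.95
position: [0.3818, 0.0282, 0.2389]
tcp_rot: [0.112, 0.994, 0.0, 0.0]
ft_force: [1.1, 0.8, -0.0]
finger_gap: 1.001
finger_force: 0.0
time_s: 2.2
position: [0.425, -0.0564, 0.2388]
tcp_rot: [0.112, 0.994, 0.0, 0.0]
ft_force: [1.3, 0.8, 0.4]
finger_gap: 0.999
finger_force: 0.0
time_s: 2.7
position: [0.4679, -0.1397, 0.1988]
tcp_rot: [-0.06, 0.998, 0.0, -0.0]
ft_force: [-0.6, -0.2, 0.1]
finger_gap: 1.001
finger_force: 0.0
[ 0.003 -0.035 -0.015] [ 0.001 -0.     0.005]
309.70691628693146 313.4923415803508 195.71588260143423 [[-1.19684140e-01 -9.44602654e-01 -3.05616643e-01  3.89631388e-01]
 [ 9.92812016e-01 -1.13844202e-01 -3.69296517e-02 -1.48517383e-01]
 [ 9.11639538e-05 -3.07839769e-01  9.51438210e-01  3.44887993e-01]
 [ 0.00000000e+00  0.00000000e+00  0.00000000e+00  1.00000000e+00]] [(np.float64(310.32473333937804), np.float64(171.8175009586785)), (np.float64(340.92755463717555), np.float64(320.8780762779797))]
```

View pics/w1.png

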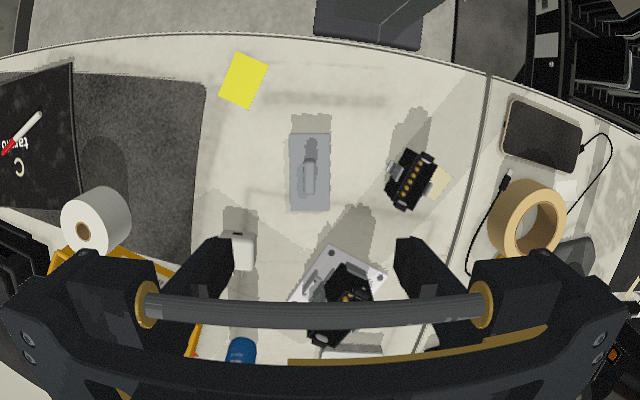

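The wrist view shows the lid at (310,172), where I predicted it, with the dock at (335,305) partly hidden behind the gripper bar. I'll refine the lid with a colour mask, which also gives a second view for its height.

```bash
python3 - <<'E'
from h import *
import pickle
np.set_printoptions(precision=4,suppress=True)
w=pickle.load(open("w1.pkl","rb"));t=ctrl.camera("top")
def lid(c,u,v,fish):
    f=c["frame"].astype(int);m=((f[:,:,2]-f[:,:,0])>4)&(f.sum(2)>200)&(f.sum(2)<600)
    k=np.zeros(m.shape,np.uint8);k[v-50:v+50,u-35:u+35]=1;m=m.astype(np.uint8)*k
    m=cv2.morphologyEx(m,cv2.MORPH_CLOSE,np.ones((5,5)))
    cs=max(cv2.findContours(m,0,2)[0],key=cv2.contourArea)[:,0]
    return cs
out=[]
for n,c,u,v,fi in(("wrist",w,310,172,True),("top",t,322,273,False)):
    cs=lid(c,u,v,fi);P=np.array([plane(c,a,b,.018,fi)[:2] for a,b in cs]);(ct,sz,a)=cv2.minAreaRect((P*1000).astype(np.float32))
    print(n,cv2.boundingRect(cs),ct,sz,a)
    o=c["cam_to_world"][:3,3];g=np.array([ct[0]/1e3,ct[1]/1e3,.018]);d=g-o;out.append((o,d/np.linalg.norm(d)))
print("tri centre",tri(*out))
z=cv2.resize(w["frame"][110:230,260:360,::-1],None,fx=4,fy=4,interpolation=cv2.INTER_CUBIC);z2=cv2.resize(w["frame"][230:350,270:410,::-1],None,fx=4,fy=4,interpolation=cv2.INTER_CUBIC)
E
```

```text
wrist (290, 134, 40, 77) (469.5552673339844, -143.28785705566406) (85.4913101196289, 42.09522247314453) 6.774520397186279Traceback (most recent call last):
  File "<stdin>", line 13, in <module>
  File "<stdin>", line 9, in lid
ValueError: max() iterable argument is empty
```

The wrist mask gives (0.4696, -0.1433) at 6.8°, within 1.5 mm of the two-view result. I'll descend and grip.

```bash
python3 -m handwheel '[-0.01,-0.04,0.4,0,0,0,-0.01,-0.04,0.8,0,0,0]' 1 35
python3 -m handwheel '[0,0,0.4,0,0,0,0,0,0.8,0,0,0,0,0,0.8,0,0,0]'
python3 -m handwheel '[0,0,0.3,0,0,0,0,0,0.6,0,0,0,0,0,0.6,0,0,0]'
python3 -m handwheel '[0,0,0,0,0,0,0,0,0,0,0,0,0,0,0,0,0,0,0,0,0,0,0,0,0,0,0,0,0,0]' -1 35
python3 -m handwheel '[0,0,0,0,0,0,0,0,0,0,0,0,0,0,0,0,0,0,0,0,0,0,0,0,0,0,0,0,0,0]'
```

```text
time_s: 3.05
position: [0.4689, -0.1433, 0.135]
tcp_rot: [-0.06, 0.998, -0.001, 0.001]
ft_force: [0.6, 0.4, -0.5]
finger_gap: 0.998
finger_force: 0.0
time_s: 3.42
position: [0.468, -0.1429, 0.0701]
tcp_rot: [-0.06, 0.998, 0.001, -0.001]
ft_force: [-0.6, -0.1, 0.7]
finger_gap: 0.999
finger_force: 0.0
time_s: 3.8
position: [0.4688, -0.1438, 0.0234]
tcp_rot: [-0.059, 0.998, 0.0, -0.0]
ft_force: [0.3, -0.8, 0.0]
finger_gap: 1.002
finger_force: 0.0
time_s: 4.42
position: [0.4686, -0.1443, 0.0228]
tcp_rot: [-0.059, 0.998, -0.0, 0.0]
ft_force: [-1.2, -0.0, -0.2]
finger_gap: 0.456
finger_force: 0.0
time_s: 5.05
position: [0.4686, -0.1442, 0.0227]
tcp_rot: [-0.059, 0.998, 0.0, -0.0]
ft_force: [-0.3, -0.9, -0.2]
finger_gap: 0.13
finger_force: 35.0
```

The gap is 0.13 × 88 = 11.5 mm, so the rib is gripped; the lid origin sits 22.7 mm below the TCP. I'll lift and move just past the dock so the wrist camera sees the whole cassette.

```bash
python3 -m handwheel '[0,0,-0.4,0,0,0,0,0,-0.9,0,0,0,0,0,-0.9,0,0,0]'
python3 -m handwheel '[0,0,-0.5,0,0,0,-0.45,0,-0.9,0,0,0,-0.9,0,-0.9,0,0,0]'
python3 -m handwheel '[-0.4,0,-0.45,0,0,0,-0.9,0,-0.9,0,0,0]'
python3 -m handwheel '[-0.3,0.03,0,0,0,0.12,-0.6,0.06,0,0,0,0.25,-0.87,0.09,0,0,0,0.38,-0.87,0.09,0,0,0,0.51,-0.87,0.09,0,0,0,0.51]'
python3 - <<'E'
from h import *
import pickle
d=(.626,-.088,.068);print(*go(d[:2]+(.13,),np.radians(66)))
w=ctrl.camera("wrist");pickle.dump(w,open("w2.pkl","wb"))
u,v=map(int,proj(w,d,True));print(u,v)
t=ctrl.camera("top");pickle.dump(t,open("t2.pkl","wb"))
f=w["frame"][:,:,::-1];a,b=max(0,u-67),max(0,v-67)
z=cv2.resize(f[b:b+134,a:a+134],(600,600),interpolation=cv2.INTER_CUBIC);print(a,b)
cv2.imwrite("pics/w2.png",z)
E
```

```text
time_s: 5.42
position: [0.4696, -0.1448, 0.0969]
tcp_rot: [-0.059, 0.998, -0.001, 0.002]
ft_force: [0.8, 0.8, -0.6]
finger_gap: 0.131
finger_force: 35.0
time_s: 5.8
position: [0.5416, -0.1359, 0.1682]
tcp_rot: [-0.059, 0.998, -0.001, 0.001]
ft_force: [0.3, 0.2, -1.3]
finger_gap: 0.135
finger_force: 35.0
time_s: 6.05
position: [0.6122, -0.1269, 0.2381]
tcp_rot: [-0.059, 0.998, 0.001, -0.001]
ft_force: [0.9, -0.5, -1.1]
finger_gap: 0.126
finger_force: 35.0
time_s: 6.68
position: [0.6798, -0.1117, 0.2369]
tcp_rot: [0.206, 0.979, 0.0, -0.001]
ft_force: [0.7, -0.2, -0.8]
finger_gap: 0.13
finger_force: 35.0
[7.320e-01 1.000e-03 1.338e+00] [-0.    -0.002  0.005]
312 119
245 52
```

View pics/w2.png

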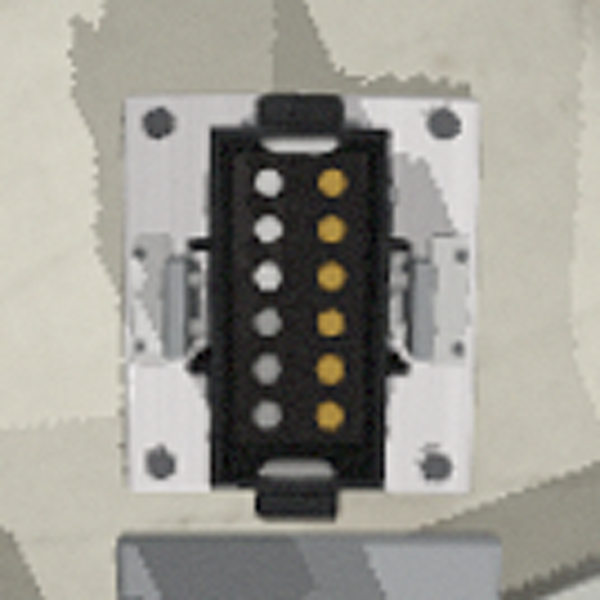

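The wrist crop shows the cassette square and central. Its rim corners are at crop pixels (211,129), (389,129), (386,488), (211,488), the screws at (159,123), (445,123), (435,466), (161,464), and the tabs at (174,307) and (424,307). The held lid's edge is below them.

```bash
python3 - <<'E'
from h import *
import pickle
np.set_printoptions(precision=4,suppress=True)
w=pickle.load(open("w2.pkl","rb"));t=ctrl.camera("top")
k=600/134
W=lambda p:(245+(p[0]+.5)/k-.5,52+(p[1]+.5)/k-.5)
T=lambda p:(260+(p[0]+.5)/5-.5,168+(p[1]+.5)/5-.5)
def rep(n,pts,z):
    P=np.array([plane(w,*W(p),z,True) for p in pts]);a=P[2:].mean(0)-P[:2].mean(0);b=P[1]+P[2]-P[0]-P[3]
    print(n,P.mean(0),"yaw",np.degrees(np.arctan2(a[1],a[0])),np.degrees(np.arctan2(b[1],b[0])),"size",np.linalg.norm(a),np.linalg.norm(b)/2);return P
rep("rim",[(211,129),(389,129),(386,488),(211,488)],.068)
rep("screws",[(159,123),(445,123),(435,466),(161,464)],.006)
A,B=plane(w,*W((174,307)),.064,True),plane(w,*W((424,307)),.064,True)
print("tabs mid",(A+B)/2,np.linalg.norm(A-B),np.degrees(np.arctan2(*(A-B)[1::-1])))
for a,b in(((298,470),(233,66)),((435,466),(167,44)),((161,464),(318,115)),((445,123),(77,229)),((159,123),(232,297))):
    print("tri",tri(ray(w,*W(a),True),ray(t,*T(b))))
# lid held: near plate edge corners in the same picture, plate top z
s=ctrl.state();z=s["position"][2]-.0227+.018
for p in((118,536),(500,541)):print("lid edge",plane(w,*W(p),z,True))
print(s["position"],R.from_quat(s["tcp_rot"]).as_matrix()[:,:2].T)
E
```

```text
rim [ 0.6271 -0.0896  0.068 ] yaw -23.960570633217905 66.27662840474784 size 0.08255485802161805 0.04009547984991494
screws [ 0.627  -0.0899  0.006 ] yaw -24.3780021762488 66.07002936132851 size 0.09415063944893468 0.07609343981425558
tabs mid [ 0.6265 -0.0895  0.064 ] 0.05725449326068828 -113.72839523122857
tri (array([ 0.6608, -0.1048,  0.0676]), [np.float64(0.00013515760815723617), np.float64(0.00013515760815697802)])
tri (array([ 0.68  , -0.0745,  0.028 ]), [np.float64(0.0009010130038316888), np.float64(0.0009010130038315654)])
tri (array([ 0.6526, -0.1424,  0.0115]), [np.float64(0.0011708584984652104), np.float64(0.00117085849846523)])
tri (array([ 0.5994, -0.0344,  0.0007]), [np.float64(0.000471497839239999), np.float64(0.000471497839239984)])
tri (array([ 0.5689, -0.105 ,  0.0089]), [np.float64(0.00023212685290106068), np.float64(0.0002321268529010635)])
lid edge [ 0.6319 -0.1125  0.2335]
lid edge [ 0.6495 -0.0737  0.2335]
[ 0.6797 -0.1118  0.2382] [[-0.9159  0.4014  0.0009]
 [ 0.4014  0.9159 -0.0001]]
```

The rim height triangulates to 67.6 mm (68 expected), and the cassette centre is (0.627, -0.0896) at -24°. I'll bring the lid over the mouth, about 11 mm above the rim, and compare lid and rim in one picture.

```bash
python3 -m handwheel '[0.36,0,0.3,0,0,0,0.71,-0.01,0.6,0,0,0,0.71,-0.01,0.8,0,0,0,0.71,-0.01,0.8,0,0,0]'
python3 -m handwheel '[0,0,0.3,0,0,0,0,0,0.6,0,0,0,0,0,0.9,0,0,0,0,0,0.9,0,0,0]'
python3 - <<'E'
from h import *
import pickle
w=ctrl.camera("wrist");pickle.dump(w,open("w3.pkl","wb"));s=ctrl.camera("scene");pickle.dump(s,open("s3.pkl","wb"))
t=ctrl.camera("top")
print(ctrl.state()["position"])
u,v=map(int,proj(w,(.627,-.0896,.068),True));print(u,v)
f=w["frame"][:,:,::-1];a,b=u-67,max(0,v-87)
z=cv2.resize(f[b:b+150,a:a+134],(536,600),interpolation=cv2.INTER_CUBIC);print(a,b)
us,vs=map(int,proj(s,(.627,-.0896,.08)));y=s["frame"][vs-75:vs+75,us-33:us+33,::-1];print(us-33,vs-75)
cv2.imwrite("pics/w3.png",np.hstack([z,cv2.resize(y,(264,600),interpolation=cv2.INTER_CUBIC)]))
E
```

```text
time_s: 7.32
position: [0.6277, -0.0899, 0.1741]
tcp_rot: [0.206, 0.979, 0.0, -0.001]
ft_force: [-0.1, -0.2, -0.1]
finger_gap: 0.127
finger_force: 35.0
time_s: 7.82
position: [0.6279, -0.0899, 0.1019]
tcp_rot: [0.206, 0.979, 0.0, -0.001]
ft_force: [0.6, -0.2, -0.1]
finger_gap: 0.135
finger_force: 35.0
[ 0.62856791 -0.08999362  0.10419854]
311 225
244 138
264 129
```

View pics/w3.png

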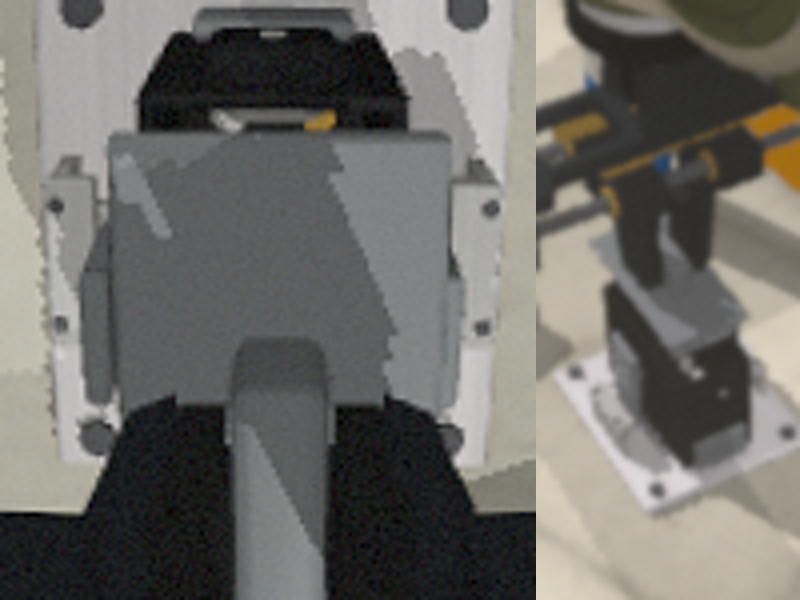

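The picture shows the lid plate edge from (110,133) to (450,133), centred at u = 280. The cassette's near rim runs from (138,98) to (409,98), centred at about 274, so the lid must go roughly 0.8 mm toward tool -y. I'll work out the x offset from the same picture.

```bash
python3 - <<'E'
from h import *
import pickle
np.set_printoptions(precision=4,suppress=True)
w=pickle.load(open("w3.pkl","rb"));s=ctrl.state();M=R.from_quat(s["tcp_rot"]).as_matrix()
P=np.array([ctrl.state()["position"] for _ in range(5)]);print(P)
W=lambda p:(244+(p[0]+.5)/4-.5,138+(p[1]+.5)/4-.5)
tcp=np.array([.628,-.0899,.102])
for n,p,z in(("lidL",(110,135),.0975),("lidR",(450,135),.0975),("rimL",(138,98),.068),("rimR",(409,98),.068),("screwL",(82,10),.006),("screwR",(467,10),.006)):
    print(n,1000*(M.T@(plane(w,*W(p),z,True)-tcp))[:2])
E
```

```text
[[ 0.6286 -0.09    0.1042]
 [ 0.6286 -0.09    0.1042]
 [ 0.6286 -0.09    0.1042]
 [ 0.6286 -0.09    0.1042]
 [ 0.6286 -0.09    0.1042]]
lidL [ 43.4541 -20.191 ]
lidR [43.4996 22.5178]
rimL [ 42.1865 -19.9756]
rimR [42.2133 20.3354]
screwL [ 47.5494 -38.0248]
screwR [47.587  38.0693]
```

Relative to the cassette the lid is off by -0.7 mm in x and +1.0 mm in y. I'll correct both and lower until the plug is in the mouth.

```bash
python3 -m handwheel '[0.01,-0.012,0,0,0,0,0.01,-0.012,0.08,0,0,0,0.01,-0.012,0.14,0,0,0,0.01,-0.012,0.2,0,0,0,0.01,-0.012,0.2,0,0,0]'
python3 -m handwheel '[0,0,0,0,0,0,0,0,0,0,0,0]'
```

```text
time_s: 8.6
position: [0.6262, -0.09, 0.0864]
tcp_rot: [0.206, 0.979, 0.0, -0.001]
ft_force: [-0.6, -0.5, 0.1]
finger_gap: 0.137
finger_force: 35.0
time_s: 8.85
position: [0.6265, -0.0902, 0.0869]
tcp_rot: [0.206, 0.979, -0.0, 0.0]
ft_force: [-0.6, 0.4, -0.1]
finger_gap: 0.128
finger_force: 35.0
```

The plug is 4 mm into the mouth with no side force. Now I'll press.

```bash
python3 -m handwheel '[0,0,0.03,0,0,0,0,0,0.06,0,0,0,0,0,0.09,0,0,0,0,0,0.09,0,0,0]'
python3 -m handwheel '[0,0,0.02,0,0,0,0,0,0.04,0,0,0,0,0,0.04,0,0,0]'
python3 -m handwheel '[0,0,0.02,0,0,0,0,0,0.03,0,0,0,0,0,0.03,0,0,0]'
```

```text
time_s: 9.35
position: [0.6265, -0.0901, 0.0797]
tcp_rot: [0.206, 0.979, 0.0, 0.0]
ft_force: [-0.5, 1.0, 2.3]
finger_gap: 0.134
finger_force: 35.0
time_s: 9.72
position: [0.6263, -0.0901, 0.0767]
tcp_rot: [0.206, 0.979, -0.0, -0.0]
ft_force: [-3.6, 1.0, 5.4]
finger_gap: 0.127
finger_force: 35.0
time_s: 10.1
position: [0.6264, -0.0901, 0.0766]
tcp_rot: [0.206, 0.979, -0.0, 0.001]
ft_force: [-8.8, 2.3, 22.1]
finger_gap: 0.132
finger_force: 35.0
```

The TCP stopped at 76.6 mm (76.7 expected when seated) and the force climbed to 22 N, so the lid is against the rim. I'll unload, open, rise and check.

```bash
python3 -m handwheel '[0,0,0,0,0,0,0,0,0,0,0,0,0,0,-0.04,0,0,0]'
python3 -m handwheel '[0,0,0,0,0,0,0,0,0,0,0,0,0,0,0,0,0,0,0,0,0,0,0,0,0,0,0,0,0,0]' 1 30
python3 -m handwheel '[0,0,0,0,0,0,0,0,0,0,0,0,0,0,0,0,0,0,0,0,-0.1,0,0,0,0,0,-0.4,0,0,0]'
python3 -m handwheel '[0,0,-0.5,0,0,0,0,0,-0.9,0,0,0,0,0,-0.9,0,0,0]'
python3 - <<'E'
from h import *
import pickle
w=ctrl.camera("wrist");pickle.dump(w,open("w4.pkl","wb"));s=ctrl.camera("scene")
u,v=map(int,proj(w,(.627,-.0896,.072),True))
f=w["frame"][:,:,::-1];a,b=u-67,max(0,v-75);print(a,b,ctrl.state()["position"])
z=cv2.resize(f[b:b+150,a:a+134],(536,600),interpolation=cv2.INTER_CUBIC)
us,vs=map(int,proj(s,(.627,-.0896,.05)));y=s["frame"][vs-75:vs+75,us-33:us+33,::-1];print(us-33,vs-75)
cv2.imwrite("pics/w4.png",np.hstack([z,cv2.resize(y,(264,600),interpolation=cv2.INTER_CUBIC)]))
E
```

```text
time_s: 10.48
position: [0.6262, -0.0901, 0.0773]
tcp_rot: [0.206, 0.979, -0.0, -0.0]
ft_force: [-0.0, -0.3, -3.4]
finger_gap: 0.134
finger_force: 35.0
time_s: 11.1
position: [0.6265, -0.0901, 0.0771]
tcp_rot: [0.206, 0.979, 0.0, -0.0]
ft_force: [-0.1, 0.9, 0.3]
finger_gap: 0.676
finger_force: 0.0
time_s: 11.72
position: [0.626, -0.09, 0.109]
tcp_rot: [0.206, 0.979, 0.0, -0.001]
ft_force: [-0.0, 0.4, -0.1]
finger_gap: 1.005
finger_force: 0.0
time_s: 12.1
position: [0.6273, -0.0904, 0.1841]
tcp_rot: [0.206, 0.979, -0.0, 0.003]
ft_force: [0.3, -0.6, -1.6]
finger_gap: 1.004
finger_force: 0.0
245 114 [ 0.62614636 -0.09002097  0.18068118]
264 139
```

View pics/w4.png

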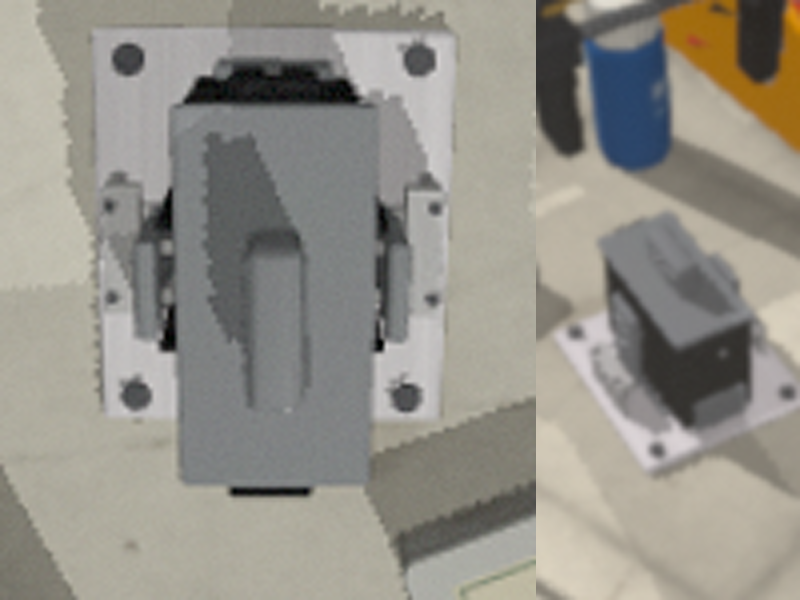

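The lid plate now sits flush on the rim in both views: wrist corners (172,105), (379,105), (372,484), (180,484). The tabs are at u = 147 and 397. I'll do a quick height and level check, then straddle the catches.

```bash
python3 - <<'E'
from h import *
import pickle
np.set_printoptions(precision=4,suppress=True)
w=pickle.load(open("w4.pkl","rb"))
W=lambda p:(245+(p[0]+.5)/4-.5,114+(p[1]+.5)/4-.5)
P=np.array([plane(w,*W(p),.072,True) for p in((172,105),(379,105),(372,484),(180,484))])
print(P.mean(0),[np.linalg.norm(P[i]-P[i-1]) for i in range(4)])
A,B=plane(w,*W((147,305)),.064,True),plane(w,*W((397,305)),.064,True);print("tabs",(A+B)/2,np.linalg.norm(A-B))
print(*go((.6265,-.0897,.036),np.radians(66.1)))
E
python3 -m handwheel '[0,0,0.3,0,0,0,0,0,0.6,0,0,0,0,0,0.9,0,0,0,0,0,0.9,0,0,0]' 1 30
python3 -m handwheel '[0,0,0.2,0,0,0,0,0,0.4,0,0,0,0,0,0.6,0,0,0,0,0,0.6,0,0,0]'
```

```text
[ 0.6272 -0.0889  0.072 ] [np.float64(0.08701990479893677), np.float64(0.0433514403077311), np.float64(0.08702435837098613), np.float64(0.044230299507608054)]
tabs [ 0.6294 -0.0908  0.064 ] 0.056331018422318684
[-0.004  0.006  1.809] [-0.    -0.001  0.002]
time_s: 12.7
position: [0.6251, -0.0897, 0.1064]
tcp_rot: [0.206, 0.979, 0.0, -0.003]
ft_force: [0.1, -0.5, 1.0]
finger_gap: 0.998
finger_force: 0.0
time_s: 13.2
position: [0.6258, -0.0899, 0.0596]
tcp_rot: [0.206, 0.979, 0.0, -0.001]
ft_force: [-0.3, 0.2, -0.7]
finger_gap: 1.002
finger_force: 0.0
```

The plate measures 87 x 44 mm at 72 mm height, so the lid is seated and level. I'll go down the last 24 mm and close on the tabs.

```bash
python3 -m handwheel '[0,0,0.15,0,0,0,0,0,0.3,0,0,0,0,0,0.3,0,0,0]'
python3 -m handwheel '[0,0,0,0,0,0,0,0,0,0,0,0,0,0,0,0,0,0,0,0,0,0,0,0,0,0,0,0,0,0]' -1 35
python3 -m handwheel '[0,0,0,0,0,0,0,0,0,0,0,0,0,0,0,0,0,0,0,0,0,0,0,0]'
```

```text
time_s: 13.58
position: [0.6259, -0.09, 0.036]
tcp_rot: [0.206, 0.979, 0.0, -0.001]
ft_force: [1.1, 0.4, -1.2]
finger_gap: 1.0
finger_force: 0.0
time_s: 14.2
position: [0.6266, -0.0904, 0.0382]
tcp_rot: [0.206, 0.979, -0.0, 0.001]
ft_force: [-2.6, -0.6, 7.5]
finger_gap: 0.549
finger_force: 35.0
time_s: 14.7
position: [0.6266, -0.0905, 0.0382]
tcp_rot: [0.206, 0.979, -0.0, 0.001]
ft_force: [-2.9, -1.2, 7.1]
finger_gap: 0.549
finger_force: 35.0
```

The gap reads 48.3 mm where 51 mm was expected, with 7 N upward on the tool and a 2 mm rise. I'll look before lifting.

```bash
python3 - <<'E'
from h import *
w=ctrl.camera("wrist");s=ctrl.camera("scene");s=s["frame"][:,:,::-1];f=w["frame"][:,:,::-1]
u,v=map(int,proj(w,(.627,-.0896,.06),True));print(u,v)
a,b=u-100,max(0,v-100)
z=cv2.resize(f[b:b+200,a:a+200],(500,500),interpolation=cv2.INTER_CUBIC);print(a,b)
y=cv2.resize(s[150:275,260:335],(300,500),interpolation=cv2.INTER_CUBIC)
cv2.imwrite("pics/w5.png",np.hstack([z,y]))
E
```

```text
312 274
212 174
```

View pics/w5.png

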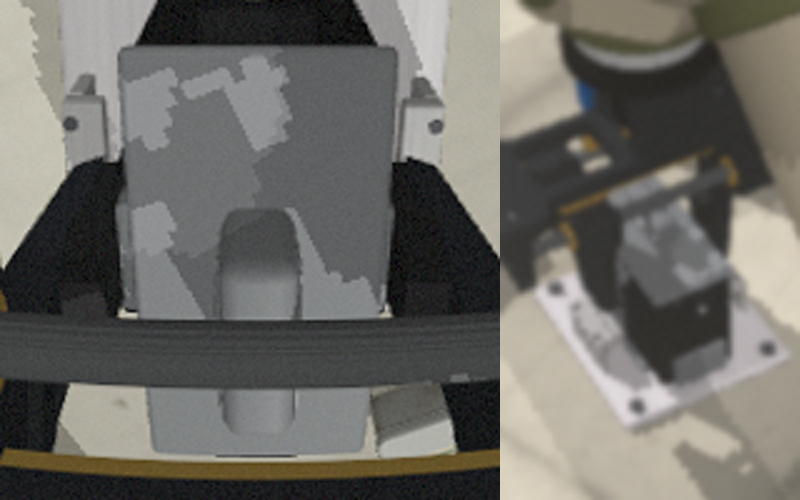

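The fingers sit symmetrically on both tabs and the lid is level. I'll try a small lift and watch the force.

```bash
python3 -m handwheel '[0,0,-0.05,0,0,0,0,0,-0.1,0,0,0,0,0,-0.1,0,0,0]'
```

```text
time_s: 15.18
position: [0.6264, -0.09, 0.0452]
tcp_rot: [0.206, 0.979, 0.0, -0.0]
ft_force: [-0.2, -0.8, -4.1]
finger_gap: 0.549
finger_force: 35.0
```

The force is about the weight alone, so the cassette is unlatched. I'll lift.

```bash
python3 -m handwheel '[0,0,-0.2,0,0,0,0,0,-0.4,0,0,0,0,0,-0.6,0,0,0,0,0,-0.75,0,0,0,0,0,-0.75,0,0,0]'
python3 -m handwheel '[0,0,-0.2,0,0,0,0,0,-0.4,0,0,0,0,0,-0.6,0,0,0,0,0,-0.75,0,0,0,0,0,-0.75,0,0,0]'
python3 -m handwheel '[0,0,0,0,0,0,0,0,0,0,0,0,0,0,0,0,0,0,0,0,0,0,0,0,0,0,0,0,0,0]'
python3 - <<'E'
from h import *
w=ctrl.camera("wrist");s=ctrl.camera("scene");s=s["frame"][:,:,::-1];f=w["frame"][:,:,::-1]
z=cv2.resize(f[174:374,212:412],(500,500),interpolation=cv2.INTER_CUBIC)
y=cv2.resize(s[110:260,250:340],(300,500),interpolation=cv2.INTER_CUBIC)
cv2.imwrite("pics/w6.png",np.hstack([z,y]))
E
```

```text
time_s: 15.8
position: [0.6268, -0.0902, 0.1064]
tcp_rot: [0.206, 0.979, -0.0, 0.001]
ft_force: [0.4, -0.8, -4.1]
finger_gap: 0.545
finger_force: 35.0
time_s: 16.42
position: [0.6268, -0.0902, 0.1663]
tcp_rot: [0.206, 0.979, -0.0, 0.001]
ft_force: [-0.1, -0.2, -4.6]
finger_gap: 0.545
finger_force: 35.0
time_s: 17.05
position: [0.6264, -0.0901, 0.1651]
tcp_rot: [0.206, 0.979, 0.0, -0.0]
ft_force: [0.2, -0.7, -3.0]
finger_gap: 0.546
finger_force: 35.0
```

View pics/w6.png

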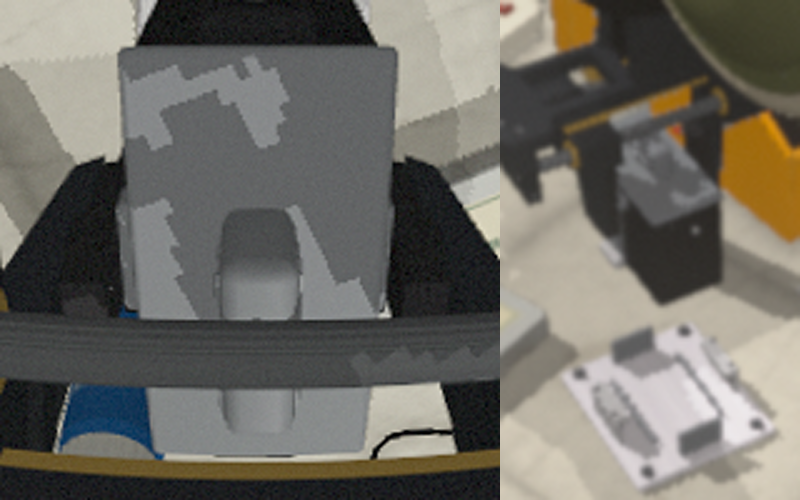

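The picture shows the closed cassette hanging level between the fingers, well above the empty dock. The lid sits as before, the bottom is at about 0.133 m and the arm is still, so I'll hand in.

```bash
python3 -c "
from rig import ctrl
print(ctrl.close_job())"
```

```text
the job is handed in; nothing more can be done
None
```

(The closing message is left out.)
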